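# Bring the inspection camera up to the marked stop on its focus rail

## Robot

A 7-joint arm with a two-finger parallel gripper is mounted at the origin on the work surface. World frame = base frame: x ahead of the robot, y to its left, z up, the work surface at z = 0. Lengths are in m, angles in rad, forces in N, time in s.
With the tool pointing down it reaches from about 0.425 to 1.025 m from the base axis. Payload 9.4 kg.
Tool frame: the origin (TCP) lies midway between the tips of the shut fingers; the grasp point (between the pads) lies 19 mm behind it; z points along the fingers, y is the direction in which the jaws open and shut (so a half turn about z gives the same grasp; the last joint's range is limited). The gripper opens to 93 mm and grips with 3 to 60 N. Pads are 15 mm wide; open, the fingers measure 128 mm over their backs; the gripper's body (75 mm by 188 mm) begins 65 mm behind the grasp point.
Start: joints at [-0.077, 0.599, -0.003, 1.599, 0.002, 0.943, -0.08], TCP at [0.725, -0, 0.219] pointing down, gripper open.
Joint ranges: [-2.57, 2.57], [-0.35, 1.97], [-1.29, 1.29], [0.11, 2.56], [-1.05, 4.19], [0.11, 1.86], [-2.63, 2.63]. Speed limits (rad/s): [2.22, 2.22, 3.01, 3.01, 3.14, 3.14, 3.14].

## Interface

Orientations are given as a unit quaternion [x, y, z, w].
In Python, from bench import r, camera, camera_params, ticket, look_for gives the robot as it stands. The module is installed in compiled form; this text tells all that it offers. Calls block until the motion is done:
- r.movep(position, orientation): joint-space move of the TCP to a pose.
- r.servo_line(position, ori=None, velocity=0.15, threshold=None): straight line of the TCP; ori=None keeps the orientation; velocity is the mean speed in m/s. With threshold (N) it stops when the force on the tool has changed by that much, and returns True; else False.
- r.move_joints(angles): joint-space move.
- r.gripper_open() and r.grasp(): open the fingers fully, or close them until they stop; the grip force is fixed at half the most.
- r.wait(seconds).
- r.ik(position, orientation): joint angles nearest the present ones, or None.
- r.get_state(): the state.
- camera(name): name is "scene" or "side" or "wrist"; returns the picture (480x640x3 uint8, blue, green, red); there is no depth.
- camera_params(name): a dict with "K" (3x3 intrinsics, pixels), "cam_to_world" (4x4, takes a point from camera to world coordinates). Camera axes: x right, y up, looking along -z (the intrinsics and any distortion apply to the point x, -y, -z); pixel columns grow to the right and rows downward; lengths in m; the calibration is good to about 2 mm. A picture is of the moment at which its call begins: read the wrist's pose just before it. camera_params takes no time and is no camera call; for the wrist camera it gives the pose at the moment of the call.
A pose or a line that the arm cannot do raises r.IKError and nothing moves.
- ticket.finish_job(): hands the job in, once; it reports no verdict.
Trained networks look in the newest picture that a camera, given by its name, has taken for a name from the list of things; names that differ only in an ending like _2 or _b are one class to them, and where a whole thing is asked for, a point or a joint stands for the part that bears it (a point fixed in the world has none). Each returns a list of dicts, best first, with "score" (0 to 1); they miss things now and then, are a little off and sometimes report something else, mostly with a low value. They report only what shows in the picture. A call takes as long as a camera call.
- look_for(query, camera): "xyz" ([x, y, z] in m, in the coordinates of the camera as it stood for that picture, good to about 4 mm: the middle of the surface that is visible of it).
The state is a dict: "time_s": time; "joints": joint angles; "joint_vel": joint speeds; "joint_efforts": joint torques, N m; "position": TCP position; "tcp_rot": TCP orientation; "force": force on the tool from outside, world axes, zero at the start; "wrist_torque": the same for the moment, N m; "finger_gap": opening from 0.0 (shut) to 1.0 (fully open).
Only numpy, scipy, OpenCV 4.12 (cv2) and the standard library are available. Lean on these libraries where they do the work, as an engineer would, in place of code of your own. Each camera call takes 0.05 s, during which the arm holds its last target. There are 200 camera calls.

## Task

Bring the inspection camera to the marked stop on its focus rail, the stop with the knurled thumbscrew: press down the brake pad in the middle of the carriage to free it and, keeping the pad pressed, push the carriage along until it rests against that stop. Then let the pad come up so that the brake holds the carriage there. Use the fingertips only: do not drag the carriage with its brake on, do not touch the camera, and leave the other things on the bench where they are.

Things in the scene. Friction and masses are not known exactly. Their poses are not given: they have to be found in the camera images.
- rail: fixed aluminium focus rail (460 mm long, head 50 mm wide, its top 57 mm up) on a bolted-down dark grey board 250 x 540 x 12 mm. Origin at bench level under the rail's centre line, mid length; y runs along the rail, x across it to the camera's side (away from the robot), z up; yaw within 0.2 rad. A specimen clamp, top 125 mm up, stands at the -y end beyond the stops, 60 to 120 mm to the +x side
- carriage_mid (a point): middle of the carriage, on the rail's centre line and the top of its plate, 70 mm above the bench. The carriage is an aluminium saddle, 78 mm across the rail and 80 mm along it: end faces 40 mm either side of this point. Freed it slides with 1 to 3 N between the two stops; with its brake on it resists some 15 to 18 N
- carriage (a joint): position of the carriage along the rail in m: 0 at the rail's mid length, growing along the rail's +y
- pad_top (a point): centre of the brake pad's upper face, moving with it, 82 mm above the bench when up. The pad is the black grooved plate on the carriage's middle, 50 mm across the rail and 58 mm along it, with a lip 8 mm high and 5 mm thick at both ends along the rail: a flat trough 48 mm long, open sideways. A fingertip pressed there moves the carriage along by friction or by bearing on the lip ahead
- pad (a joint): how far the brake pad is pressed down, in m: 0 up (brake on), 0.005 fully down. A spring holds it up: about 6 N starts it moving, 8 N holds it fully down. From about 1 mm on the brake is free; it grips again when the pad comes up
- set_stop: the marked stop, fixed, at either end of the carriage's way: aluminium block over the rail, 66 mm across by 24 mm along it, top 74 mm up, bearing a round knurled steel thumbscrew (23 mm wide, top 99 mm up) and an engraved line in front. Origin on the rail's centre line at bench level, mid block, axes as the rail's. Carriage against it: carriage_mid lies 52 mm from the origin along the rail
- end_stop: the other, plain stop: the same block of 66 x 24 mm without a thumbscrew or mark, only two flush cap screws. Fixed, at the other end of the carriage's way. Origin as for the marked stop
- camera: delicate inspection camera and lens on the carriage's arm at the rail's +x side, lying along the rail: black barrel, white ring light, grey body. Origin on the rail's centre line at bench level under the carriage's middle; it spans x 66 to 110 mm, y -51 to 90 mm, and up to 127 mm above the bench
- specimen_a: loose bystander: red-brown resin specimen mount with a steel disc of 18 mm in its face, a cylinder 30 mm across and 22 mm high, standing on the board in front of the rail (side towards the robot); origin under its centre
- specimen_b: loose bystander: the same kind of mount with a smaller steel disc (12 mm), standing on the board in front of the rail; origin under its centre
- objective: loose bystander: spare black microscope objective, 28 mm across and 44 mm high, standing on the board behind the rail near its left end; origin under its centre
- loupe: loose bystander: black eyeglass loupe, 40 mm across and 40 mm high, standing on the bench to the left; origin under its centre
- solvent: loose bystander: white plastic bottle, 48 mm across and 120 mm high, on the bench to the left; origin under its centre
- gauge_block: loose bystander: steel gauge block 35 x 9 x 40 mm high, standing on the board in front of the rail near its left end; origin under its centre
- tweezers: loose bystander: steel tweezers 125 mm long, 9 mm high, lying on the bench to the right; origin under the centre
- screwdriver: loose bystander: black-handled screwdriver 150 mm long, 26 mm thick, lying on the bench to the right; origin under its middle

How it is judged:
On the way, in this order (a step that is already met when the one before it is completed fails the run):
1. the brake pad is pressed down, by 2 mm or more of its 5 mm (value of joint pad above 0.002 m), for 0.1 s.
2. the carriage rests against the marked stop while the pad is still held down (horizontal distance between carriage_mid and set_stop below 0.0545 m and value of joint pad above 0.0015 m), for 0.2 s.
At the end, for the whole second after the job is handed in: the carriage rests against the marked stop (gap at most 2.5 mm), still, and the brake pad is up again (less than 1 mm down) (horizontal distance between carriage_mid and set_stop below 0.0545 m and value of joint pad below 0.001 m and velocity of joint carriage between -0.005 and 0.005 m/s); the robot touches nothing.
It fails at once if the carriage is dragged along with its brake on (moving faster than 12 mm/s with the pad not pressed down at all) ((velocity of joint carriage above 0.012 m/s or velocity of joint carriage below -0.012 m/s) and value of joint pad below 0 m).
It fails at once if the camera is touched (contact force between any of the fingers, the arm and camera above 1 N).
It fails at once if a bystander is picked up or shifted by more than 15 mm (distance of any of specimen_a, specimen_b, objective, loupe, solvent, gauge_block, tweezers, screwdriver from where it was at the start of the episode above 0.015 m).
It also fails if it takes over 40 s, if anything falls off the work surface, if the arm or the gripper's body presses on something with over 40 N, if the wrist force passes 120 N, or if a joint passes its speed limit or range.

## Working session

There is one attempt and no reset: what is moved stays moved. The work goes in short steps, each a Python script; the robot and the scene stay as the last script left them, time stands still between calls to the robot, and variables do not carry over. Pictures are saved under pics/ and viewed, on a budget of 10 in all, crops included, one or two more only if the job needs it, and the job is handed in when it is done.

```bash
mkdir -p pics
cat > h.py <<'E'
from bench import r, camera, camera_params, ticket, look_for
import numpy as np, cv2
def snap(c,n):
    P=camera_params(c); im=camera(c); cv2.imwrite(f'pics/{n}.png',im); return P,im
def look(q,c,P):
    out=[]
    for d in look_for(q,c)[:3]:
        M=np.array(P['cam_to_world']); out.append((round(d['score'],2),np.round((M@np.append(d['xyz'],1))[:3],4).tolist()))
    return out
def pix(P,p):
    M=np.linalg.inv(np.array(P['cam_to_world'])); q=M@np.append(p,1); v=np.array(P['K'])@[q[0],-q[1],-q[2]]; return v[:2]/v[2]
def at_z(P,uv,z):
    M=np.array(P['cam_to_world']); d=np.linalg.inv(np.array(P['K']))@[uv[0],uv[1],1]; d=M[:3,:3]@(d*[1,-1,-1]); o=M[:3,3]
    return o+d*(z-o[2])/d[2]
E
python3 - <<'E'
from h import *
for c in ['scene','side']:
    P,im=snap(c,c+'1'); print(c,np.round(np.array(P['cam_to_world'])[:3,3],3))
    for q in ['rail','carriage_mid','pad_top','set_stop','end_stop','camera']: print(q,look(q,c,P))
P,im=snap('wrist','wrist1'); print({k:np.round(v,3).tolist() for k,v in P.items() if k in('K','cam_to_world')}, P.keys())
for q in ['pad_top','set_stop','end_stop']: print(q,look(q,'wrist',P))
print(r.get_state())
E
```

```text
scene [1.088 0.599 0.87 ]
rail [(0.73, [0.6035, 0.1105, 0.0087]), (0.26, [0.5662, 0.2094, 0.0689])]
carriage_mid [(0.58, [0.6199, 0.0611, 0.0853])]
pad_top [(0.79, [0.5417, 0.0536, 0.0755])]
set_stop [(0.89, [0.5197, -0.1073, 0.0689]), (0.74, [0.6243, 0.0624, 0.0839])]
end_stop [(0.6, [0.5641, 0.2108, 0.0672])]
camera [(0.92, [0.6323, 0.0809, 0.119])]
side [ 0.194 -0.596  0.888]
rail [(0.89, [0.5435, -0.0164, 0.0142])]
carriage_mid [(0.93, [0.5882, 0.0353, 0.0846]), (0.68, [0.4488, -0.0572, 0.037])]
pad_top [(0.92, [0.5313, 0.0517, 0.0878]), (0.7, [0.5464, 0.1991, 0.0741])]
set_stop [(0.87, [0.5052, -0.119, 0.0714])]
end_stop [(0.71, [0.5508, 0.2001, 0.0728])]
camera [(0.9, [0.616, 0.0511, 0.1207]), (0.65, [0.4854, 0.402, 0.0367]), (0.6, [0.5871, 0.0375, 0.0838])]
{'K': [[394.173, 0.0, 321.009], [0.0, 394.173, 235.466], [0.0, 0.0, 1.0]], 'cam_to_world': [[1.0, -0.001, -0.0, 0.725], [0.001, 0.97, 0.242, 0.067], [-0.0, -0.242, 0.97, 0.385], [0.0, 0.0, 0.0, 1.0]]} dict_keys(['K', 'cam_to_world'])
pad_top [(0.67, [0.5418, 0.0497, 0.0797])]
set_stop []
end_stop [(0.6, [0.6198, 0.0526, 0.0892])]
{'time_s': 0.9, 'joints': array([-0.07671218,  0.5992737 , -0.00250585,  1.59940496,  0.00177696,
        0.94287857, -0.07980042]), 'joint_vel': array([-1.22133487e-03,  7.06532338e-04,  5.85886689e-05, -1.00990052e-03,
       -5.21259867e-04,  1.13114685e-03,  1.01808196e-03]), 'joint_efforts': array([-3.84220139e-04, -7.64820385e+01,  1.49645001e+00, -2.52703983e+01,
       -5.22226305e-02,  1.04925354e-02,  5.66137430e-05]), 'position': array([7.25004715e-01, 1.16167343e-05, 2.18634876e-01]), 'tcp_rot': array([7.07098015e-01, 7.07115547e-01, 6.32626745e-06, 2.15735495e-05]), 'force': array([-0.10118211,  0.00866043, -0.15002335]), 'wrist_torque': array([0.0216548 , 0.02540184, 0.04970913]), 'finger_gap': 0.9995995377076993}
```

View pics/scene1.png

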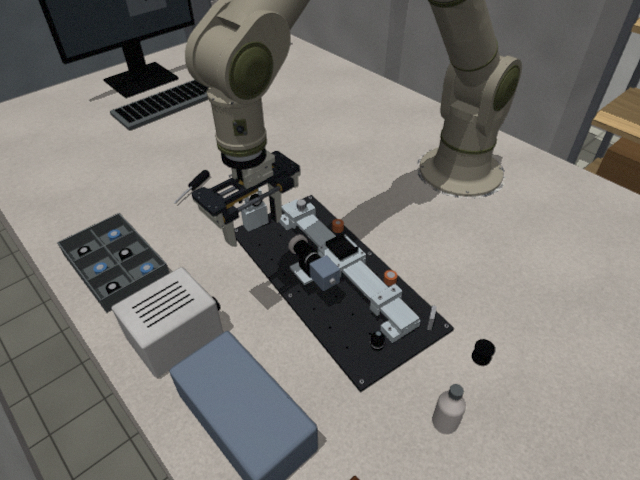

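View pics/wrist1.png

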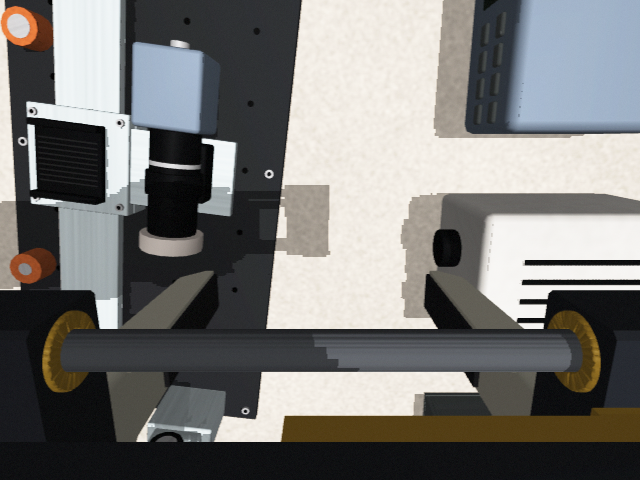

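Run:
```python
from h import *
a=cv2.imread('pics/scene1.png')[180:350,260:450]; b=cv2.imread('pics/side1.png')
P=camera_params('side'); 
pts=[pix(P,p) for p in ([.513,-.113,.07],[.557,.206,.07],[.537,.052,.08])]; print(pts)
u,v=np.mean(pts,0).astype(int); b=b[max(0,v-90):v+90,max(0,u-120):u+120]
cv2.imwrite('pics/c.png',np.hstack([cv2.resize(a,(390,400)),cv2.resize(b,(410,400))]))
```

```text
[array([317.68265512, 276.14650535]), array([265.46039037, 184.65017447]), array([288.67729035, 221.87825978])]
```

View pics/c.png

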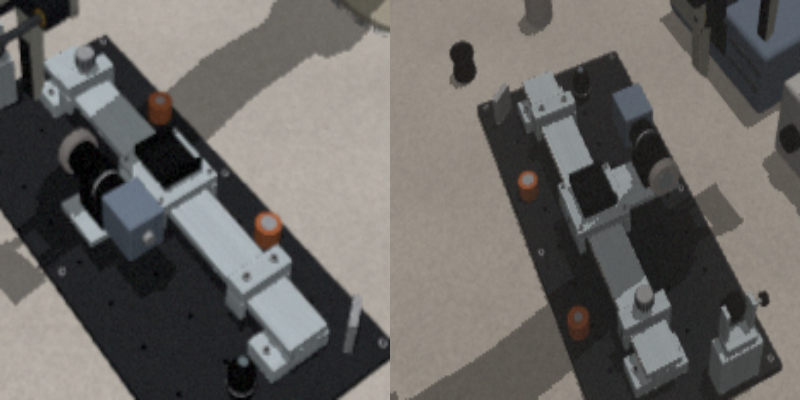

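Run:
```python
from h import *
from scipy.spatial.transform import Rotation as R
r.grasp()
q=(R.from_euler('z',-0.14)*R.from_quat([.70710678,.70710678,0,0])).as_quat()
for i,p in enumerate([[.505,-.17,.26],[.53,-.02,.26]]):
    r.movep(p,q); P,im=snap('wrist',f'w{i}')
    for t in ['pad_top','set_stop','end_stop','carriage_mid']: print(t,look(t,'wrist',P))
    np.savez(f'w{i}.npz',**P)
print(r.get_state()['position'],r.get_state()['time_s'])
```

```text
pad_top []
set_stop [(0.7, [0.51, -0.1176, 0.0752])]
end_stop []
carriage_mid [(0.45, [0.4995, 0.0132, 0.0471])]
pad_top [(0.81, [0.5371, 0.05, 0.0814])]
set_stop [(0.62, [0.5192, -0.1073, 0.0938]), (0.44, [0.6048, 0.0552, 0.0897])]
end_stop []
carriage_mid [(0.95, [0.604, 0.0537, 0.092])]
[ 0.52993362 -0.02124081  0.26000218] 4.5917
```

View pics/w0.png

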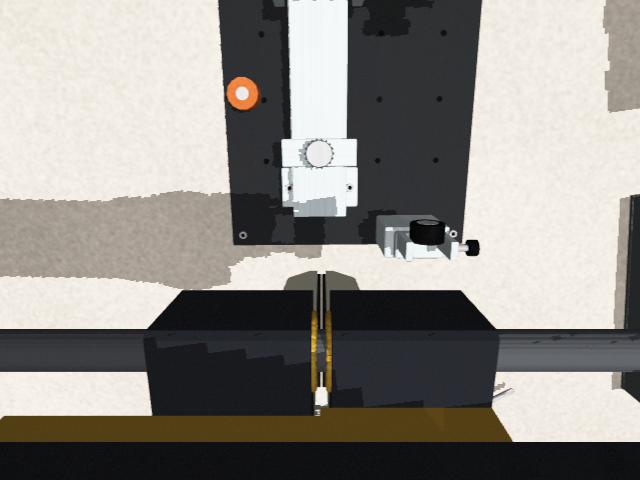

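View pics/w1.png

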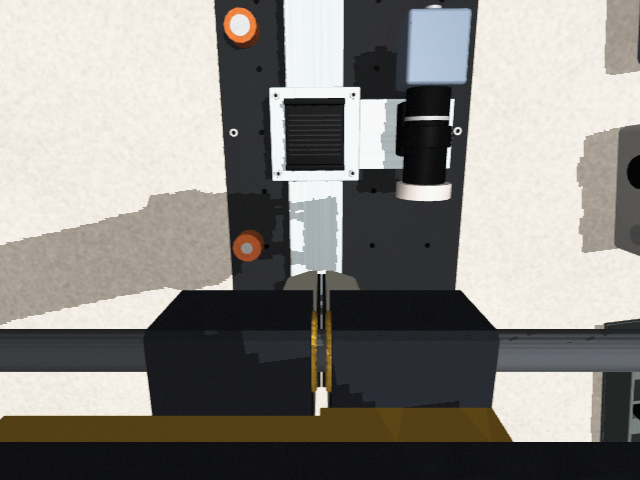

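Run:
```python
from h import *
a,b=[dict(np.load(f'w{i}.npz')) for i in (0,1)]
f=at_z(a,(319.5,139),.074); k=at_z(a,(319,153),.099); c=np.mean([at_z(b,p,.07) for p in ((269.5,88),(359,88),(360.5,180.5),(270,180.5))],0)
pf=np.mean([at_z(b,p,.082) for p in ((287,98),(343,98),(344,170),(286,170))],0)
print(f,k,c,pf); 
rl=[at_z(a,(317.5,90),.057),at_z(b,(314.8,40),.057)];print(rl)
d=c-k;print('yaw',np.arctan2(-d[0],d[1]),np.arctan2(-(rl[1]-rl[0])[0],(rl[1]-rl[0])[1]),'dist',np.linalg.norm(d[:2]))
```

```text
[ 0.51474258 -0.10433325  0.074     ] [ 0.51289253 -0.11513671  0.099     ] [0.53444152 0.04853309 0.07      ] [0.53490657 0.04904591 0.082     ]
[array([ 0.51875508, -0.062495  ,  0.057     ]), array([0.54552307, 0.12726188, 0.057     ])]
yaw -0.13090841461047278 -0.14013995464153078 dist 0.16508229121351659
```

Run:
```python
from h import *
S=lambda t:print(t,np.round(r.get_state()['position'],4),np.round(r.get_state()['force'],2),round(r.get_state()['time_s'],2))
from scipy.spatial.transform import Rotation as R
q=(R.from_euler('z',-0.137)*R.from_quat([.70710678,.70710678,0,0])).as_quat()
d=np.array([-np.sin(.137),-np.cos(.137),0]); p=np.array([.5347,.049,0])+d*.006
r.movep(p+[0,0,.15],q); r.servo_line(p+[0,0,.1],velocity=.1); S('above')
print(r.servo_line(p+[0,0,.075],velocity=.015,threshold=3)); S('contact')
z=r.get_state()['position'][2]
for i in range(12):
    z-=.001; r.servo_line(p+[0,0,z],velocity=.02); r.wait(.1); S(i)
    if r.get_state()['force'][2]>14: break
np.save('z.npy',z); snap('wrist','press'); snap('side','pressside')
```

```text
above [0.5343 0.0427 0.1007] [0.26 0.47 0.14] 5.82
True
contact [0.5339 0.043  0.0818] [-0.77  0.34  5.  ] 6.94
0 [0.5339 0.043  0.0811] [-0.44  0.11  4.54] 7.29
1 [0.5339 0.0431 0.0801] [-0.98  0.01  6.03] 7.64
2 [0.5339 0.043  0.0792] [-2.03 -0.07  7.19] 7.99
3 [0.5339 0.043  0.0782] [-1.11 -0.12  7.71] 8.34
4 [0.5339 0.043  0.0773] [-1.21  0.    8.83] 8.69
5 [0.5339 0.0431 0.0772] [-4.08 -0.15 21.71] 9.04
```

Run:
```python
from h import *
S=lambda t:print(t,np.round(r.get_state()['position'],4),np.round(r.get_state()['force'],2),round(r.get_state()['time_s'],2))
d=np.array([-np.sin(.137),-np.cos(.137),0]); p=np.array([.5347,.049,float(np.load('z.npy'))])+d*.006
for s in (.03,.06,.09):
    h=r.servo_line(p+d*s,velocity=.04,threshold=12); S((s,h))
    if h: break
else:
    for s in np.arange(.095,.145,.005):
        h=r.servo_line(p+d*s,velocity=.025,threshold=9); S((round(s,3),h))
        if h or r.get_state()['force']@d<-9: break
r.wait(.3); S('end')
P,_=snap('wrist','push'); snap('side','pushside'); print(look('pad_top','side',camera_params('side')))
im=cv2.imread('pics/pushside.png')[140:340,200:400]; w=cv2.imread('pics/push.png'); cv2.imwrite('pics/c2.png',np.hstack([cv2.resize(im,(400,400),interpolation=2),cv2.resize(w,(400,400))]))
```

```text
(0.03, False) [0.53   0.0132 0.0772] [-3.18 -0.96 20.94] 10.04
(0.06, False) [ 0.526  -0.0167  0.0772] [-4.29 -1.64 20.57] 10.94
(0.09, False) [ 0.5221 -0.0465  0.0772] [-3.16 -0.8  20.13] 11.84
(np.float64(0.095), False) [ 0.5215 -0.0514  0.0772] [-2.12 -0.13 19.79] 12.19
(np.float64(0.1), False) [ 0.5208 -0.0563  0.0772] [-3.   -1.32 20.39] 12.54
(np.float64(0.105), False) [ 0.5201 -0.0613  0.0772] [-2.32 -0.63 20.24] 12.89
(np.float64(0.11), False) [ 0.5194 -0.0663  0.0772] [-2.44 -1.19 20.51] 13.24
(np.float64(0.115), False) [ 0.5189 -0.0702  0.0772] [-2.42  3.87 20.33] 13.59
(np.float64(0.12), True) [ 0.5189 -0.0709  0.0773] [-0.93  1.66  7.5 ] 13.8
end [ 0.5189 -0.0708  0.0773] [-0.53  0.43  6.82] 14.1
[(0.77, [0.5074, -0.0762, 0.0823]), (0.2, [0.6445, 0.4313, 0.062])]
```

View pics/c2.png

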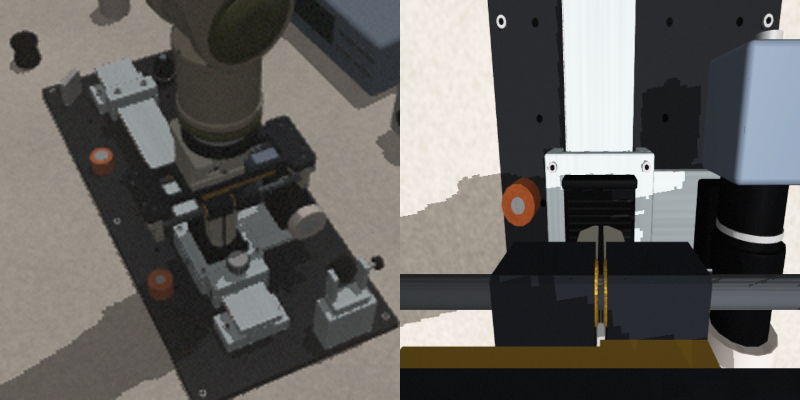

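Run:
```python
from h import *
S=lambda t:print(t,np.round(r.get_state()['position'],4),np.round(r.get_state()['force'],2),round(r.get_state()['time_s'],2))
d=np.array([-np.sin(.137),-np.cos(.137),0]); p=r.get_state()['position'].copy(); p[2]=float(np.load('z.npy'))
r.servo_line(p,velocity=.02); S('press')
for s in (.002,.004,.006):
    r.servo_line(p+d*s,velocity=.015); S(s)
    if r.get_state()['force']@d<-6: break
r.wait(.4); S('held')
p=r.get_state()['position'].copy()
r.servo_line(p+[0,0,.012],velocity=.02); r.wait(.2); S('up')
r.servo_line(p+[0,0,.11],velocity=.1)
from scipy.spatial.transform import Rotation as R
q=(R.from_euler('z',-0.137)*R.from_quat([.70710678,.70710678,0,0])).as_quat()
r.movep([.505,-.15,.26],q); P,_=snap('wrist','fin'); np.savez('fin.npz',**P); print(look('pad_top','wrist',P)); S('clear')
```

```text
press [ 0.519  -0.0708  0.0772] [-4.29  1.01 21.71] 14.5
0.002 [ 0.519  -0.071   0.0772] [-3.98  6.4  21.32] 14.78
0.004 [ 0.519  -0.0714  0.0771] [-3.54 13.25 20.63] 15.07
held [ 0.519  -0.0714  0.0772] [-2.9  11.74 21.08] 15.47
up [ 0.5189 -0.0715  0.089 ] [0.01 0.18 0.47] 16.5
[(0.96, [0.5225, -0.0602, 0.0817])]
clear [ 0.5046 -0.1489  0.2589] [-0.35 -0.4   0.77] 18.24
```

View pics/fin.png

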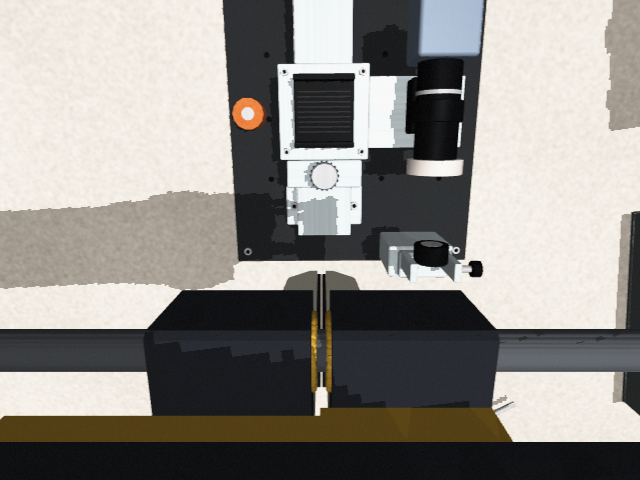

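```bash
python3 -c "
from h import *
ticket.finish_job()"
```

```text
the job is handed in; nothing more can be done
```

I moved the inspection camera's carriage to the marked stop, let the brake engage, and handed the job in; no verdict is reported. The marked stop, the one with the knurled thumbscrew, was at the rail's -y end.

- **Pressing:** With the fingers shut, the tip met the pad at z = 81.8 mm and pressed it to its bottom at about 77.2 mm with about 21 N.
- **Pushing:** I pushed the carriage about 114 mm, against about 113 mm expected from the images. The force along the rail then rose, showing the carriage had met the stop. My 9 N force limit ended the last push step, and the downward force fell to about 7 N with the pad still about 4.5 mm down.
- **Holding:** I pressed again with about 21 N and held the carriage against the stop with about 12 N for 0.4 s. Then I lifted straight up.
- **Last checks:** The final wrist picture shows the carriage plate against the stop block with no visible gap. The pad is up: the network put its top at z = 81.7 mm. The arm was clear of everything, and the clock read about 18 s of the 40 s allowed.
- **Not checked:** Of the loose things, the final picture shows only one specimen and part of the tweezers. I did not measure any of them against their starting positions, but no unexpected contact force showed in the readings I took.

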